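# Blow down the air receiver

## Robot

A 6-joint arm with a two-finger parallel gripper is mounted at the origin on the work surface. World frame = base frame: x ahead of the robot, y to its left, z up, the work surface at z = 0. Lengths are in m, angles in rad, forces in N, time in s.
With the tool pointing down it reaches from about 0.375 to 0.9 m from the base axis. Payload 3.1 kg.
Tool frame: the origin (TCP) lies between the finger pads; the fingertips stand 14 mm ahead of it and the grasp point (between the pads) lies 5 mm behind it (robot.finger_overhang is the distance from the TCP to the fingertips, in m); z points along the fingers, y is the line along which they close (so a half turn about z gives the same grasp; the last joint's range is limited). The gripper opens to 87 mm and grips with 3 to 60 N. Pads are 19 mm wide; open, the fingers measure 117 mm over their backs; the gripper's body (75 mm by 190 mm) begins 51 mm behind the grasp point.
Start: joints at [1.141, 0.527, 1.433, -0, 1.181, -0.178], TCP at [0.156, 0.605, 0.237] pointing down, gripper open.
Joint ranges: [-3.08, 3.08], [-0.75, 2.2], [0.22, 2.44], [-1.43, 4.57], [0, 2.65], [-2.85, 2.85]. Speed limits (rad/s): [2.79, 2.79, 3.14, 3.14, 3.14, 3.14].

## Interface

Orientations are given as a unit quaternion [x, y, z, w].
In Python, from rig import monitor, cams, workorder, robot gives the robot as it stands.
- The arm moves only by the tool send_rows, never from a script. Its argument "moves" is one flat list of numbers, 7 for each row, row after row: the opening, from 0 (shut) to 1 (fully open), then the shift along the world's x, y, z in cm, then the turn, a rotation vector about the world's x, y, z in rad. A call has 1 to 5 rows; each row is the pose to reach, as a shift and turn from the pose commanded when the call began; what a row does not reach only later rows make up. A row lasts 1/12 s, in which the tool goes at most 41.7 mm and 7.16 degrees, less where a joint would pass 70% of its speed; a pose out of reach is approached as far as the arm can. A call with a gripper value outside its range is refused whole. The fingers move at their own pace and stop on an object; "grip_force" is the grip in N (left out, the last holds). Time passes only in rows, so rows that repeat a pose let the fingers close. It gives the time, the measured TCP pose, the force, the opening and the grip force at its end, in the units of the state.
- monitor.get_obs(): the state, without advancing time (a new reading comes with each control period).
- cams.camera(name): name is "scene" or "top" or "wrist"; returns a dict with "pixels" (480x640x3 uint8, blue, green, red), "range_z" (480x640 float32, m along the optical axis (not along the pixel's ray), 0 where there is no reading), "fovy" (degrees; the focal length in pixels is half the picture's height over the tangent of half this angle, whatever the lens; pixels are square), "cx", "cy" (the principal point, pixels), "rvec" (rotation vector, rad) and "tvec" (3), from world to camera coordinates, as OpenCV has them; the wrist camera has in their place "hand_eye" (4x4, takes a point from camera to tool coordinates, whose origin is the TCP and whose axes are the flange's). Camera axes: x right, y down, z forward; pixel columns grow to the right and rows downward; lengths in m; the calibration is good to about 2 mm. A picture is of the moment at which its call begins: read the wrist's pose just before it.
- workorder.hand_in(): hands the job in; it is judged then, once.
The state is a dict: "time": time; "q": joint angles; "joint_velocities": joint speeds; "joint_torque": joint torques, N m; "position": TCP position; "tool_rot": TCP orientation; "ft_force": force on the tool from outside, world axes, zero at the start; "moment": the same for the moment, N m; "grip_width": finger opening in m; "grip_force": force on a finger pad.
Only numpy, scipy, OpenCV 4.12 (cv2) and the standard library are available. Lean on these libraries where they do the work, as an engineer would, in place of code of your own. Each camera call takes 0.05 s, during which the arm holds its last target. There are 200 camera calls.

## Task

Blow the condensate out of the air receiver: hang the catch can by its wire bail on the hook at the drain spout, so that it hangs free and upright there, and only then push the self-closing drain lever half way down and keep it there. Your program finishes while still holding the lever half way down, with the can hanging on its own; never push the lever right down (the can would splash over), and leave the tin, the jar and the wrench where they are.

Things in the scene. Friction and masses are not known exactly. Their poses are not given: they have to be found in the camera images.
- can_bail (a point): Middle of the top of the catch can's bail. The can: bare tinplate pot, open above, 120 mm across, 80 mm high, 0.2-0.4 kg, upright on the bench. Bail: stiff 8 mm wire fixed to the can; its top is straight and level for 50 mm each way along y, 154 mm above the can's underside, 74 mm above the rim. Axes: y along the bail, z up. Grip the wire about 35 mm beside this point: the hook needs the middle
- can_center (a point): Centre of the catch can's pot, on its axis, 40 mm above its underside and 114 mm below can_bail. Same axes as can_bail
- catch_can: The catch can itself; origin at the centre of its underside
- drain_line: The fixed drain line: 21 mm pipe rising from a round flange on the bench to a tee with a pressure gauge (top 325 mm up), then a level run along +y of this frame, 235 mm up, through a brass lever valve (100 mm along) to an elbow (220 mm along) turned down into a short spout. Origin on the bench under the riser, z up; hook and lever both point to -x of this frame
- pail_hook: The hook on the spout's elbow: 8 mm steel rod that runs out to -x of the drain line, dips into a seat and turns up at its tip. Origin at the elbow's centre; axes as the drain line's
- hook_seat (a point): Where the bail wire's middle rests when the can hangs: 233 mm up, 43 mm to -x of the spout's axis, bail along y (axes as the drain line's). The seat is 18 mm long; the hook's tip is 22 mm further to -x, its top 12 mm above this point: bring the wire in from -x at least 20 mm above this point, then lower it. Beside the hook, +y is free; on -y runs the pipe (top 17 mm above this point). Spout mouth 33 mm lower
- lever_pivot (a point): Pivot of the drain lever on top of the brass valve, 270 mm above the bench, fixed. Axes as the drain line's; the hinge lies along y, the lever points to -x
- lever_pad (a point): Top face of the lever's flat end pad, 85 mm from the pivot; the pad is 28 mm wide, its tip 31 mm beyond this point. Moves with the lever. At rest the lever leans 0.3 rad up and this point is 298 mm above the bench; half way the lever is level and it is 273 mm up
- drain_lever (a joint): Travel of the spring-loaded drain lever in rad: 0 at rest (shut, leaning up), grows as its end is pushed down, 0.3 half way (level), 0.6 right down at the stop. It springs back when let go; the push on the pad is about 4 N at the start, 7 N half way and 10 N at the stop
- lidded_tin: Bystander: a closed tin of screws, 108 mm across, 72 mm high, no bail; origin at the centre of its underside. Leave it alone
- wrench: Bystander: a steel wrench 190 mm long lying on the bench. Leave it alone
- jar: Bystander: a small capped jar, 70 mm across, 85 mm high, standing on the bench to the robot's left, beyond the spout; origin at the centre of its underside. Leave it alone
There are look-alikes about, which are no part of the job. What is shaped like the catch_can but orange or purple is not meant.

How it is judged:
By the outcome, as a careful person would: the job done as asked, in the order asked, and still so for the second after the job is handed in, while the arm keeps its last pose, push and grip.
It also fails if it takes over 67 s, if anything falls off the work surface, if the arm or the gripper's body presses on something with over 40 N, if the wrist force passes 120 N, or if a joint passes its speed limit or range.

## Working session

There is one attempt and no reset: what is moved stays moved. The work goes in short steps, Python scripts to look and compute and a tool call to move; the robot and the scene stay as the last step left them, time stands still between calls to the robot, and variables do not carry over. Pictures are saved under pics/ and viewed, at most 10 in all, crops included, and the job is handed in when it is done.

Besides the shell and the picture viewer there is one more tool, called after "Emit:" as a command line: name --argument value ..., lists and objects as JSON in quotes. send_rows: Moves the arm, as the interface text tells. Its arguments: {"type":"object","properties":{"moves":{"type":"array","items":{"type":"number"}},"grip_force":{"type":"number"}},"required":["moves"]}

```bash
mkdir -p pics
cat > h.py <<'E'
import numpy as np, cv2
from scipy.spatial.transform import Rotation as R
try:
    from rig import monitor, cams, workorder, robot
except Exception as e: print(e)
def shot(name):
    o=monitor.get_obs(); c=cams.camera(name)
    f=240/np.tan(np.radians(c["fovy"])/2)
    if name=="wrist":
        T=np.eye(4);T[:3,:3]=R.from_quat(o["tool_rot"]).as_matrix();T[:3,3]=o["position"]
        M=T@np.array(c["hand_eye"]); 
    else:
        Rm=R.from_rotvec(np.ravel(c["rvec"])).as_matrix();M=np.eye(4);M[:3,:3]=Rm.T;M[:3,3]=-Rm.T@np.ravel(c["tvec"])
    return dict(img=c["pixels"],d=c["range_z"],f=f,cx=c["cx"],cy=c["cy"],M=M)
def cloud(s):
    v,u=np.mgrid[:480,:640]; z=s["d"]
    P=np.stack([(u-s["cx"])/s["f"]*z,(v-s["cy"])/s["f"]*z,z],-1)
    W=P@s["M"][:3,:3].T+s["M"][:3,3]; W[z<=0]=np.nan
    return W
def ray(s,u,v,h):
    d=s["M"][:3,:3]@np.array([(u-s["cx"])/s["f"],(v-s["cy"])/s["f"],1]);o=s["M"][:3,3]
    return o+d*(h-o[2])/d[2]
def proj(s,p):
    q=s["M"][:3,:3].T@(np.array(p)-s["M"][:3,3]); return q[:2]/q[2]*s["f"]+[s["cx"],s["cy"]]
E
python3 - <<'E'
from h import *
o=monitor.get_obs(); print({k:np.round(v,3) for k,v in o.items()})
for n in("scene","top"):
    s=shot(n); cv2.imwrite(f"pics/{n}0.png",s["img"]); np.savez(f"{n}0.npz",**s); print(n,s["M"].round(3),s["f"], (s["d"]>0).mean())
E
```

```text
{'time': np.float64(0.0), 'q': array([ 1.141,  0.528,  1.434,  0.   ,  1.181, -0.179]), 'joint_velocities': array([-0.   , -0.001, -0.003, -0.   , -0.001, -0.001]), 'joint_torque': array([ 1.0000e-03, -4.4005e+01, -1.7659e+01,  6.4000e-02,  5.8000e-02,
       -0.0000e+00]), 'position': array([0.155, 0.605, 0.236]), 'tool_rot': array([ 0.126,  0.992, -0.001, -0.   ]), 'ft_force': array([-0.332, -0.004, -0.482]), 'moment': array([ 0.003, -0.014,  0.009]), 'grip_force': np.float64(0.0), 'grip_width': np.float64(0.087)}
scene [[ 0.695  0.464 -0.549  1.224]
 [ 0.719 -0.457  0.524 -0.76 ]
 [-0.007 -0.759 -0.651  1.02 ]
 [ 0.     0.     0.     1.   ]] 463.62577855865624 0.9885188802083333
top [[-0.082 -0.974  0.21   0.233]
 [-0.997  0.08  -0.019 -0.083]
 [ 0.002 -0.211 -0.977  1.574]
 [ 0.     0.     0.     1.   ]] 581.2069951102076 0.9960546875
```

View pics/scene0.png

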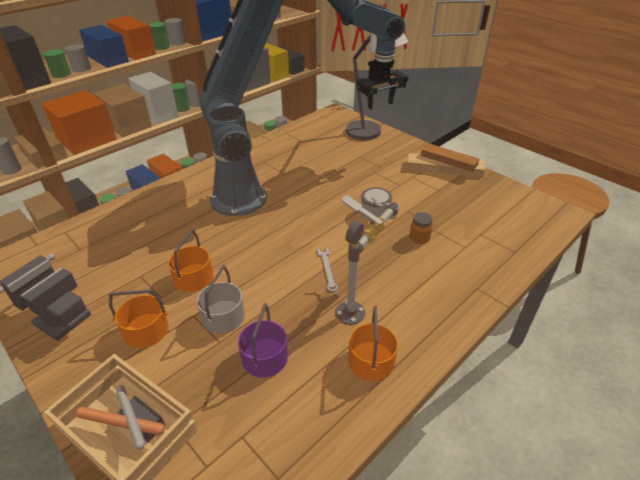

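View pics/top0.png

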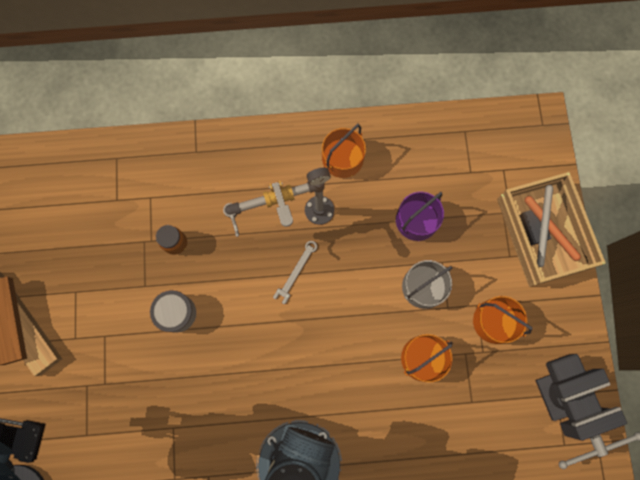

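The scene view shows the bare tinplate can with its bail at (221,308), and the top view shows it at (427,284). Its look-alikes in the top view are orange at (345,153), (500,320) and (427,358), and purple at (420,216). The grey, lidded object at (172,312) has no bail, so it is the tin. The can at (427,284) is the only bare-metal open pot with a bail, so it fits the description. The drain line has its flange at (320,210), elbow at (232,210), hook at (237,230) and lever at (283,205).

Run:
```python
from h import *
t=dict(np.load("top0.npz")); s=dict(np.load("scene0.npz"))
a=cv2.resize(t["img"][230:340,370:490],None,fx=3.3,fy=3.3,interpolation=cv2.INTER_CUBIC)
b=cv2.resize(t["img"][160:250,210:345],None,fx=2.9,fy=2.9,interpolation=cv2.INTER_CUBIC)
H=max(a.shape[0],b.shape[0]);pad=lambda i:cv2.copyMakeBorder(i,0,H-i.shape[0],0,0,cv2.BORDER_CONSTANT)
cv2.imwrite("pics/crop1.png",np.hstack([pad(a),pad(b)]))
W={k:cloud(x) for k,x in(("t",t),("s",s))}
c0=ray(t,427,284,.08);print("can rough",c0)
for k in W:
    P=W[k].reshape(-1,3);r=np.hypot(*(P[:,:2]-c0[:2]).T)
    m=(r<.085)&(P[:,2]>.07)&(P[:,2]<.088);Q=P[m]
    (x,y),rad=cv2.minEnclosingCircle(Q[:,:2].astype(np.float32)); print(k,"rim",x,y,rad,m.sum())
    B=P[(r<.1)&(P[:,2]>.135)&(P[:,2]<.19)]
    if len(B)>5:
        cc=np.median(B,0);v=np.linalg.svd((B-B.mean(0))[:,:2])[2][0] if 1 else 0
        pr=(B-B.mean(0))[:,:2]@v; print(k,"bail",len(B),B.mean(0),"z",np.percentile(B[:,2],[5,50,95]),"dir",np.degrees(np.arctan2(v[1],v[0])),B.mean(0)[:2]+v*(pr.max()+pr.min())/2,pr.min(),pr.max())
    # drain
    f=ray(t,320,210,.01);e=ray(t,232,210,.24);l=ray(t,283,205,.28)
    print(k,"flange",f,"elbow",e,"lever",l)
    D=P[(P[:,2]>.2)&(P[:,2]<.36)&(P[:,0]>.3)&(P[:,0]<.8)&(abs(P[:,1])<.35)]
    np.save(f"D{k}.npy",D); print(len(D),D.min(0),D.max(0))
```

```text
can rough [ 0.42435458 -0.36902538  0.08      ]
t rim 0.4282207489013672 -0.37131524085998535 0.06818198412656784 252
t bail 153 [ 0.42618555 -0.3668091   0.15654818] z [0.14669067 0.15745559 0.16282889] dir 119.22720136678535 [ 0.42710781 -0.36845746] -0.059880092564323376 0.056102447078998
t flange [ 0.66420745 -0.11004993  0.01      ] elbow [0.61788625 0.10230633 0.24      ] lever [ 0.60866853 -0.02118353  0.28      ]
1865 [ 0.5529844  -0.13270175  0.20204164] [0.68137712 0.12404669 0.32990379]
s rim 0.4272545278072357 -0.3746775984764099 0.06492913514375687 318
s bail 136 [ 0.43355511 -0.37739064  0.15354157] z [0.137349   0.15617446 0.15973145] dir -61.11676059172598 [ 0.43031443 -0.37151611] -0.06543332624176319 0.05201510747151531
s flange [ 0.66420745 -0.11004993  0.01      ] elbow [0.61788625 0.10230633 0.24      ] lever [ 0.60866853 -0.02118353  0.28      ]
1512 [ 0.55311691 -0.13459635  0.20042207] [0.68366789 0.12528477 0.32570713]
```

View pics/crop1.png

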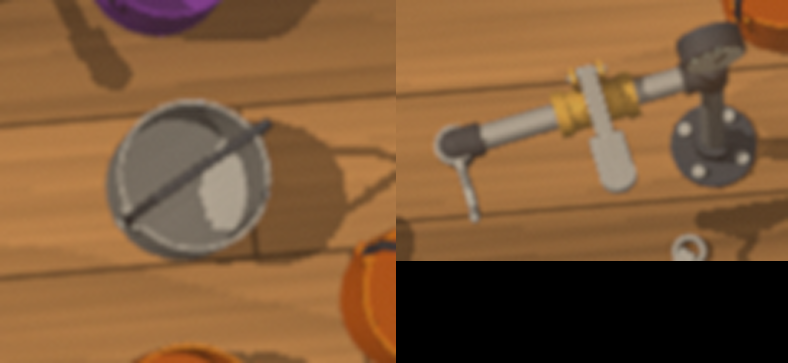

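The crop confirms the pick: an open grey pot with a bail, its wire running from lower left to upper right. The right-hand part shows the hook and lever pointing the way the description says. Next I fit the drain line and work out the grip.

Run:
```python
from h import *
D=np.vstack([np.load("Dt.npy"),np.load("Ds.npy")])
fl=np.array([.664,-.110]); yv=np.array([-.212,.977]); 
for it in range(4):
    xv=np.array([yv[1],-yv[0]])
    u=(D[:,:2]-fl)@xv; v=(D[:,:2]-fl)@yv
    m=(abs(u)<.02)&(D[:,2]<.262)&(D[:,2]>.225)&(((v>.035)&(v<.06))|((v>.135)&(v<.19)))
    vx,vy,x0,y0=cv2.fitLine(D[m][:,:2].astype(np.float32),cv2.DIST_HUBER,0,.001,.001).ravel()
    yv=np.array([vx,vy])*np.sign(vy); p=np.array([x0,y0]); fl=p-yv*((p-fl)@yv)
xv=np.array([yv[1],-yv[0]])
print("yaw deg",np.degrees(np.arctan2(-yv[0],yv[1])),"origin",fl,m.sum(),"z",np.percentile(D[m][:,2],[5,50,95]))
u=(D[:,:2]-fl)@xv; v=(D[:,:2]-fl)@yv
e=(v>.2)&(abs(u)<.02);print("elbow v range",v[e].min(),v[e].max(),np.percentile(D[e][:,2],95))
hk=(v>.19)&(u<-.025);print("hook v med",np.median(v[hk]),"u min",u[hk].min(),"z near tip",D[hk&(u<u[hk].min()+.006)][:,2].max(),hk.sum(),"seat z",np.median(D[hk&(abs(u+.043)<.008)][:,2]))
lv=(v>.06)&(v<.15)&(u<-.03);print("lever v med",np.median(v[lv]),"u min",u[lv].min(),"z at 85",np.median(D[lv&(abs(u+.083)<.006)][:,2]))
g=lambda a,b:(fl+a*xv+b*yv).round(4)
print("seat",g(-.043,.22),"pad",g(-.085,.1))
o=monitor.get_obs();M=R.from_quat(o["tool_rot"]).as_matrix();print(M.round(3))
for n,px,h in(("tin",(172,312),.072),("jar",(170,238),.085),("or",(427,358),.08)):print(n,ray(dict(np.load("top0.npz")),*px,h))
```

```text
yaw deg 12.639036 origin [ 0.668947   -0.10889358] 438 z [0.23515911 0.24379771 0.2494504 ]
elbow v range 0.20005931408064836 0.23880641844044323 0.25130832287767757
hook v med 0.22260117285156905 u min -0.06839111728354835 z near tip 0.2513467600161805 104 seat z 0.22806809829050495
lever v med 0.10247586875114637 u min -0.09525415229981969 z at 85 0.303937215813189
seat [0.5789 0.0964] pad [ 0.5641 -0.0299]
[[-0.968  0.249 -0.001]
 [ 0.249  0.968 -0.002]
 [ 0.    -0.002 -1.   ]]
tin [0.40703712 0.29295321 0.072     ]
jar [0.59986176 0.28965697 0.085     ]
or [ 0.23750926 -0.34654195  0.08      ]
```

Emit:
send_rows --moves '[0.6, 1.6, -2.8, 2, 0, 0, -0.03, 0.6, 3.2, -5.6, 4, 0, 0, -0.06, 0.6, 4.8, -8.4, 6, 0, 0, -0.1, 0.6, 6.4, -11.2, 8, 0, 0, -0.13, 0.6, 8, -14, 10, 0, 0, -0.16]'

```text
time: 0.52
position: [0.2358, 0.4636, 0.3368]
tool_rot: [0.205, 0.979, -0.001, -0.0]
ft_force: [0.6, -0.4, 0.4]
grip_width: 0.0614
grip_force: 0.0
```

Emit:
send_rows --moves '[0.6, 2, -3.4, 0.6, 0, 0, -0.03, 0.6, 4, -6.8, 1.2, 0, 0, -0.06, 0.6, 6, -10.2, 1.8, 0, 0, -0.1, 0.6, 8, -13.6, 2.4, 0, 0, -0.13, 0.6, 10, -17, 3, 0, 0, -0.16]'

```text
time: 0.93
position: [0.3358, 0.2934, 0.3666]
tool_rot: [0.283, 0.959, -0.0, -0.0]
ft_force: [0.6, 0.4, -0.1]
grip_width: 0.0525
grip_force: 0.0
```

Emit:
send_rows --moves '[0.6, 1.6, -3.6, 0, 0, 0, -0.03, 0.6, 3.2, -7.2, 0, 0, 0, -0.06, 0.6, 4.8, -10.8, 0, 0, 0, -0.1, 0.6, 6.4, -14.4, 0, 0, 0, -0.13, 0.6, 8, -18, 0, 0, 0, -0.16]'

```text
time: 1.35
position: [0.4156, 0.1134, 0.3664]
tool_rot: [0.359, 0.934, 0.0, -0.0]
ft_force: [0.5, 0.5, 0.3]
grip_width: 0.0522
grip_force: 0.0
```

Emit:
send_rows --moves '[0.6, 0.4, -3.8, 0, 0, 0, -0.03, 0.6, 0.8, -7.6, 0, 0, 0, -0.06, 0.6, 1.2, -11.4, 0, 0, 0, -0.1, 0.6, 1.6, -15.2, 0, 0, 0, -0.13, 0.6, 2, -19, 0, 0, 0, -0.16]'

```text
time: 1.77
position: [0.4351, -0.0765, 0.3663]
tool_rot: [0.432, 0.902, 0.0, -0.0]
ft_force: [0.6, -0.1, -0.5]
grip_width: 0.0522
grip_force: 0.0
```

Emit:
send_rows --moves '[0.6, 0, -3.8, 0, 0, 0, -0.03, 0.6, 0, -7.6, 0, 0, 0, -0.06, 0.6, 0, -11.4, 0, 0, 0, -0.1, 0.6, 0, -15.2, 0, 0, 0, -0.13, 0.6, 0, -19, 0, 0, 0, -0.17]'

```text
time: 2.18
position: [0.435, -0.2664, 0.3662]
tool_rot: [0.507, 0.862, 0.0, -0.0]
ft_force: [1.2, 0.5, -0.5]
grip_width: 0.0523
grip_force: 0.0
```

Emit:
send_rows --moves '[0.6, -0.8, -2.5, -2, 0, 0, 0, 0.6, -1.6, -5, -4, 0, 0, 0, 0.6, -2.4, -7.6, -6, 0, 0, 0, 0.6, -2.4, -7.6, -6, 0, 0, 0, 0.6, -2.4, -7.6, -6, 0, 0, 0]'

```text
time: 2.6
position: [0.4106, -0.341, 0.3048]
tool_rot: [0.508, 0.862, 0.001, -0.002]
ft_force: [-0.2, 0.5, -0.1]
grip_width: 0.052
grip_force: 0.0
```

Run:
```python
from h import *
s=shot("wrist"); cv2.imwrite("pics/w1.png",s["img"]);np.savez("w1.npz",**s)
o=monitor.get_obs();print(o["time"],o["position"],R.from_quat(o["tool_rot"]).as_matrix().round(3),o["ft_force"])
P=cloud(s).reshape(-1,3);r=np.hypot(*(P[:,:2]-[.4285,-.371]).T)
B=P[(r<.075)&(P[:,2]>.146)&(P[:,2]<.175)];print(len(B),np.percentile(B[:,2],[5,50,95]))
vx,vy,x,y=cv2.fitLine(B[:,:2].astype(np.float32),cv2.DIST_HUBER,0,.001,.001).ravel();print(x,y,np.degrees(np.arctan2(vy,vx)))
pr=(B[:,:2]-[x,y])@[vx,vy];print(np.array([x,y])+np.array([vx,vy])*(pr.max()+pr.min())/2,pr.min(),pr.max())
Q=P[(r<.075)&(P[:,2]>.074)&(P[:,2]<.086)];print(len(Q),cv2.minEnclosingCircle(Q[:,:2].astype(np.float32)))
```

```text
2.65 [ 0.41134747 -0.34046944  0.30593599] [[-0.486  0.874 -0.001]
 [ 0.874  0.486  0.002]
 [ 0.002  0.    -1.   ]] [-0.29642435  0.749197   -0.02997007]
1017 [0.1544648  0.15763281 0.15918108]
0.42444754 -0.36528772 -60.774105
[ 0.42625951 -0.36852643] -0.050756088380246756 0.05817835768963877
1134 ((0.4255247414112091, -0.3684738576412201), 0.0648324191570282)
```

View pics/w1.png

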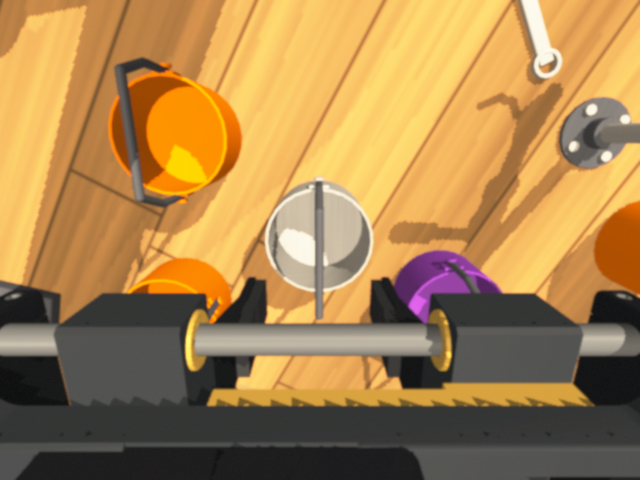

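The wrist view shows the can at (318,238), with its wire vertical in the picture between the open fingers. The fitted centre is (0.426, -0.3685) and the bail runs at 119°.

Emit:
send_rows --moves '[0.6, -0.2, 0.3, -3, 0, 0, 0, 0.6, -0.2, 0.3, -6, 0, 0, 0, 0.6, -0.2, 0.3, -9, 0, 0, 0, 0.6, -0.2, 0.3, -11, 0, 0, 0, 0.6, -0.2, 0.3, -13, 0, 0, 0]'

```text
time: 3.07
position: [0.4105, -0.3364, 0.1765]
tool_rot: [0.505, 0.863, 0.0, 0.001]
ft_force: [-0.3, -0.6, 0.1]
grip_width: 0.0523
grip_force: 0.0
```

Emit:
send_rows --grip_force 60 --moves '[0.6, 0, 0, -1.5, 0, 0, 0, 0.6, 0, 0, -2.8, 0, 0, 0, 0.6, 0, 0, -2.8, 0, 0, 0, 0.3, 0, 0, -2.8, 0, 0, 0, 0, 0, 0, -2.8, 0, 0, 0]'

```text
time: 3.48
position: [0.4107, -0.3378, 0.1499]
tool_rot: [0.506, 0.863, -0.0, 0.001]
ft_force: [0.2, -0.4, 0.0]
grip_width: 0.0454
grip_force: 0.0
```

Emit:
send_rows --moves '[0, 0, 0, 0, 0, 0, 0, 0, 0, 0, 0, 0, 0, 0, 0, 0, 0, 0, 0, 0, 0, 0, 0, 0, 0, 0, 0, 0, 0, 0, 0, 0, 0, 0, 0]'

```text
time: 3.9
position: [0.4097, -0.3379, 0.1489]
tool_rot: [0.506, 0.862, -0.0, 0.0]
ft_force: [0.4, 0.4, -0.2]
grip_width: 0.0134
grip_force: 0.0
```

Emit:
send_rows --moves '[0, 0, 0, 0, 0, 0, 0, 0, 0, 0, 0, 0, 0, 0, 0, 0, 0, 0, 0, 0, 0, 0, 0, 0, 0, 0, 0, 0, 0, 0, 0, 0, 0, 0, 0]'

```text
time: 4.32
position: [0.4096, -0.3378, 0.1486]
tool_rot: [0.506, 0.862, -0.0, -0.0]
ft_force: [-2.1, -0.1, 2.0]
grip_width: 0.0064
grip_force: 59.8
```

Emit:
send_rows --moves '[0, 0, 0, 1, 0, 0, 0, 0, 0, 0, 2, 0, 0, 0, 0, 0, 0, 3.5, 0, 0, 0, 0, 0, 0, 5, 0, 0, 0, 0, 0, 0, 6, 0, 0, 0]'

```text
time: 4.73
position: [0.4101, -0.338, 0.2105]
tool_rot: [0.506, 0.862, -0.0, 0.001]
ft_force: [0.6, 0.2, -1.7]
grip_width: 0.0059
grip_force: 59.9
```

Emit:
send_rows --moves '[0, 0, 0, 2, 0, 0, 0, 0, 0, 0, 4, 0, 0, 0, 0, 0, 0, 7, 0, 0, 0, 0, 0, 0, 10, 0, 0, 0, 0, 0, 0, 13, 0, 0, 0]'

```text
time: 5.15
position: [0.4093, -0.3371, 0.3402]
tool_rot: [0.506, 0.862, 0.0, -0.0]
ft_force: [0.6, -1.1, -2.3]
grip_width: 0.0061
grip_force: 59.9
```

Run:
```python
from h import *
s=shot("wrist"); s2=shot("scene")
o=monitor.get_obs();print(o["time"],o["position"],o["ft_force"],o["moment"],o["grip_width"],o["grip_force"])
g=o["position"]
P=cloud(s).reshape(-1,3);r=np.hypot(*(P[:,:2]-[.426,-.3685]).T)
B=P[(r<.05)&(abs(P[:,2]-g[2])<.03)]
u,_,vt=np.linalg.svd(B-B.mean(0),full_matrices=False);d=vt[0]*np.sign(vt[0][1]);print(len(B),B.mean(0),"dir",d,"tilt deg",np.degrees(np.arcsin(d[2])),"yaw",np.degrees(np.arctan2(d[1],d[0])))
a=s["img"];b=s2["img"][150:390,130:330];cv2.imwrite("pics/w2.png",np.hstack([cv2.resize(a,(440,330)),cv2.resize(b,(275,330))]))
```

```text
5.25 [ 0.41170331 -0.33991177  0.34458617] [ 0.18061656 -1.21175512 -1.58790203] [-0.18411818 -0.07949654  0.01366373] 0.00612566536533901 59.89143925515236
2653 [ 0.40754721 -0.33430291  0.35034353] dir [-0.4880617   0.87065646  0.06126257] tilt deg 3.5122858393787166 yaw 119.2735721197326
```

View pics/w2.png

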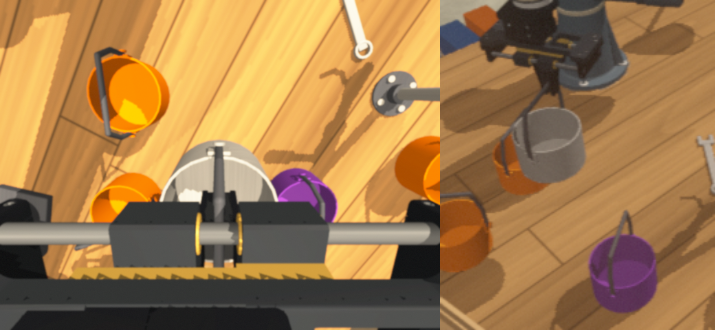

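The can hangs from the gripper nearly level and clear of everything: wrist view at (218,180), scene crop at (555,145). Now I carry it past the lever.

Emit:
send_rows --moves '[0, 0, 2, 0, 0, 0, -0.01, 0, 0, 5, 0, 0, 0, -0.04, 0, -0.5, 9, 0, 0, 0, -0.08, 0, -0.5, 13, 0, 0, 0, -0.12, 0, -0.5, 17, 0, 0, 0, -0.15]'

```text
time: 5.67
position: [0.4034, -0.1656, 0.3376]
tool_rot: [0.571, 0.821, 0.0, -0.001]
ft_force: [1.1, -0.0, -2.1]
grip_width: 0.0063
grip_force: 59.9
```

Emit:
send_rows --moves '[0, 0, 4, 0, 0, 0, -0.03, 0, 0, 8, 0, 0, 0, -0.06, 0, 0, 12, 0, 0, 0, -0.1, 0, 0.2, 16, 0, 0, 0, -0.13, 0, 0.5, 19, 0, 0, 0, -0.14]'

```text
time: 6.08
position: [0.4077, 0.0255, 0.3379]
tool_rot: [0.626, 0.78, 0.0, -0.001]
ft_force: [0.3, -1.0, -1.7]
grip_width: 0.0064
grip_force: 60.0
```

Emit:
send_rows --moves '[0, 0.8, 3, -1, 0, 0, 0, 0, 1.6, 6, -2, 0, 0, 0, 0, 2.6, 8, -3, 0, 0, 0, 0, 4, 9, -4, 0, 0, 0, 0, 4, 9, -4, 0, 0, 0]'

```text
time: 6.5
position: [0.4501, 0.1144, 0.2964]
tool_rot: [0.624, 0.781, -0.0, -0.001]
ft_force: [0.3, 0.5, -2.0]
grip_width: 0.0065
grip_force: 60.0
```

Emit:
send_rows --moves '[0, 0, 0, 0, 0, 0, 0, 0, 0, 0, 0, 0, 0, 0]'

```text
time: 6.67
position: [0.4486, 0.1119, 0.2982]
tool_rot: [0.626, 0.78, -0.001, -0.001]
ft_force: [0.2, 0.0, -0.9]
grip_width: 0.0062
grip_force: 60.0
```

Run:
```python
from h import *
s=shot("wrist"); s2=shot("scene");t=shot("top");np.savez("w3.npz",**s);np.savez("s3.npz",**s2);np.savez("t3.npz",**t)
o=monitor.get_obs();g=o["position"];print(o["time"],g,o["ft_force"],o["moment"],R.from_quat(o["tool_rot"]).as_matrix().round(3))
def look(s,n):
    P=cloud(s).reshape(-1,3);r=np.hypot(*(P[:,:2]-g[:2]).T)
    B=P[(r<.12)&(P[:,2]<g[2]+.02)&(P[:,2]>g[2]-.25)]
    print(n,len(B),[ (round(z,3),int(((B[:,2]>z)&(B[:,2]<=z+.02)).sum())) for z in np.arange(.08,.34,.02)])
for n,x in(("w",s),("s",s2),("t",t)):look(x,n)
a=s["img"];b=s2["img"][120:300,290:490];cv2.imwrite("pics/w3.png",np.hstack([cv2.resize(a,(440,330)),cv2.resize(b,(360,330))]))
```

```text
6.8167 [0.44925076 0.11152419 0.29895812] [-0.39745541 -0.01811799 -2.47261623] [-0.01995343  0.06811511  0.01918738] [[-0.216  0.976  0.   ]
 [ 0.976  0.216 -0.   ]
 [-0.     0.    -1.   ]]
w 13252 [(np.float64(0.08), 0), (np.float64(0.1), 0), (np.float64(0.12), 0), (np.float64(0.14), 5439), (np.float64(0.16), 760), (np.float64(0.18), 771), (np.float64(0.2), 995), (np.float64(0.22), 1866), (np.float64(0.24), 178), (np.float64(0.26), 312), (np.float64(0.28), 889), (np.float64(0.3), 2042), (np.float64(0.32), 0)]
s 1568 [(np.float64(0.08), 0), (np.float64(0.1), 0), (np.float64(0.12), 0), (np.float64(0.14), 95), (np.float64(0.16), 310), (np.float64(0.18), 339), (np.float64(0.2), 336), (np.float64(0.22), 251), (np.float64(0.24), 35), (np.float64(0.26), 29), (np.float64(0.28), 54), (np.float64(0.3), 119), (np.float64(0.32), 0)]
t 1509 [(np.float64(0.08), 0), (np.float64(0.1), 0), (np.float64(0.12), 0), (np.float64(0.14), 924), (np.float64(0.16), 115), (np.float64(0.18), 75), (np.float64(0.2), 101), (np.float64(0.22), 158), (np.float64(0.24), 15), (np.float64(0.26), 10), (np.float64(0.28), 13), (np.float64(0.3), 98), (np.float64(0.32), 0)]
```

View pics/w3.png

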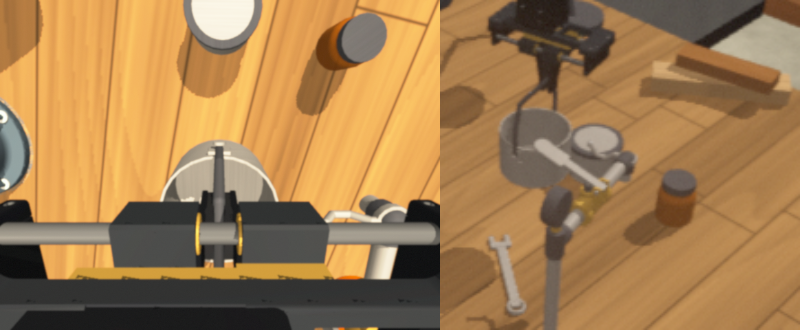

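The wrist view shows the held can, with the hook to its right at about (340,215) in the pasted picture and the elbow at (385,210). I measure the hook relative to the bail in this one view.

Run:
```python
from h import *
s=dict(np.load("w3.npz"));g=np.array([.4493,.1118,.2985])
P=cloud(s).reshape(-1,3)
fl=np.array([.6684,-.1064]);yv=np.array([-.2188,.9758]);xv=np.array([yv[1],-yv[0]])
u=(P[:,:2]-fl)@xv;v=(P[:,:2]-fl)@yv;z=P[:,2]
hk=(u>-.075)&(u<-.024)&(v>.19)&(v<.25)&(z>.21)&(z<.26)
H=np.c_[u,v,z][hk];print("hook n",len(H),"u",H[:,0].min(),"v med",np.median(H[:,1]))
for a in np.arange(-.072,-.022,.006):
    q=H[(H[:,0]>=a)&(H[:,0]<a+.006)]
    if len(q):print(round(a+.003,3),len(q),np.median(q[:,1]).round(4),np.percentile(q[:,2],90).round(4))
el=(abs(u)<.03)&(v>.19)&(v<.26)&(z>.2)&(z<.27);E=np.c_[u,v,z][el];print("elbow",len(E),E.min(0) if len(E) else 0,E.max(0) if len(E) else 0)
# rim & bail of held can, in drain frame
gu,gv=(g[:2]-fl)@xv,(g[:2]-fl)@yv;print("grip uv",gu,gv)
C=np.c_[u,v,z]
for nm,m in(("rim",(abs(z-.23)<.012)&(abs(u-gu)<.075)&(v<gv+.05)&(v>gv-.12)),("bail",(abs(z-.303)<.012)&(abs(u-gu)<.008)&(v<gv+.05)&(v>gv-.1))):
    q=C[m];print(nm,len(q),q.min(0),q.max(0))
    A=np.c_[q[:,:2]-q[:,:2].mean(0),np.ones(len(q))];c=np.linalg.lstsq(A,q[:,2],rcond=None)[0];print(" slopes",c)
    if nm=="bail":
        print([(round(a,3),np.percentile(q[abs(q[:,1]-a)<.004][:,2],90).round(4),np.median(q[abs(q[:,1]-a)<.004][:,0]).round(4)) for a in np.arange(gv-.09,gv+.05,.01) if (abs(q[:,1]-a)<.004).sum()>3])
```

```text
hook n 789 u -0.06743585423052242 v med 0.2246804634159594
-0.069 17 0.2257 0.2444
-0.063 80 0.2257 0.2438
-0.057 85 0.2256 0.2385
-0.051 85 0.2249 0.2309
-0.045 107 0.2241 0.2298
-0.039 100 0.2242 0.2295
-0.033 156 0.2237 0.2335
-0.027 159 0.2241 0.239
elbow 2586 [-0.02996208  0.190008    0.20002298] [0.01002832 0.23943376 0.25075883]
grip uv -0.16605562000000001 0.26085864000000003
rim 1888 [-0.22551665  0.1657567   0.21801638] [-0.10898085  0.2956562   0.24193176]
 slopes [ 0.00193633 -0.02178021  0.22747417]
bail 1940 [-0.17405122  0.22362443  0.29103286] [-0.15807562  0.28302348  0.31496702]
 slopes [-0.01119644 -0.09849268  0.30494753]
[(np.float64(0.221), np.float64(0.3057), np.float64(-0.1642)), (np.float64(0.231), np.float64(0.3078), np.float64(-0.1675)), (np.float64(0.241), np.float64(0.3081), np.float64(-0.167)), (np.float64(0.261), np.float64(0.3088), np.float64(-0.1674)), (np.float64(0.271), np.float64(0.3117), np.float64(-0.1653)), (np.float64(0.281), np.float64(0.3053), np.float64(-0.167))]
```

Emit:
send_rows --moves '[0, 0, 0, -1.5, 0, 0, 0, 0, 0, 0, -3, 0, 0, 0, 0, 0, 0, -4, 0, 0, 0, 0, 1, 0.2, -4, 0, 0, 0, 0, 2.5, 0.5, -4, 0, 0, 0]'

```text
time: 7.23
position: [0.4736, 0.1167, 0.2586]
tool_rot: [0.626, 0.78, -0.001, -0.001]
ft_force: [0.4, 0.4, -1.7]
grip_width: 0.0061
grip_force: 60.0
```

Emit:
send_rows --moves '[0, 2, 0.4, 0, 0, 0, 0, 0, 4, 0.8, 0, 0, 0, 0, 0, 6, 1.2, 0, 0, 0, 0, 0, 8, 1.7, 0, 0, 0, 0, 0, 9.6, 2, 0, 0, 0, 0]'

```text
time: 7.65
position: [0.5736, 0.1372, 0.2598]
tool_rot: [0.626, 0.78, 0.001, 0.001]
ft_force: [0.6, -0.1, -1.4]
grip_width: 0.0063
grip_force: 60.0
```

Emit:
send_rows --moves '[0, 0, 0, 0, 0, 0, 0, 0, 0, 0, 0, 0, 0, 0, 0, 0, 0, 0, 0, 0, 0]'

```text
time: 7.9
position: [0.5699, 0.1369, 0.2587]
tool_rot: [0.626, 0.78, -0.0, -0.001]
ft_force: [-0.4, 0.3, -2.0]
grip_width: 0.0058
grip_force: 60.0
```

Run:
```python
from h import *
s=shot("wrist"); s2=shot("scene")
o=monitor.get_obs();g=o["position"];print(o["time"],g,o["ft_force"],o["moment"])
P=cloud(s).reshape(-1,3)
fl=np.array([.6684,-.1064]);yv=np.array([-.2188,.9758]);xv=np.array([yv[1],-yv[0]])
u=(P[:,:2]-fl)@xv;v=(P[:,:2]-fl)@yv;z=P[:,2];C=np.c_[u,v,z]
print("grip uv",(g[:2]-fl)@xv,(g[:2]-fl)@yv)
m=(v>.2)&(v<.25)&(u>-.08)&(u<-.02)&(z>.215)&(z<.285);q=C[m]
for a in np.arange(-.076,-.02,.006):
    w=q[abs(q[:,0]-a)<.003]
    if len(w):print(a.round(3),len(w),np.percentile(w[:,2],[10,50,95]).round(3),np.median(w[:,1]).round(3))
a=s["img"];b=s2["img"][120:300,290:490];cv2.imwrite("pics/w4.png",np.hstack([cv2.resize(a,(440,330)),cv2.resize(b,(360,330))]))
```

```text
8.0 [0.56956359 0.13700731 0.25870237] [-0.13617824 -0.38870772 -1.65143006] [ 0.008657    0.0377472  -0.04700575]
grip uv -0.043187044628713284 0.25914226228834636
-0.046 288 [0.266 0.268 0.269] 0.232
-0.04 223 [0.266 0.267 0.268] 0.232
```

View pics/w4.png

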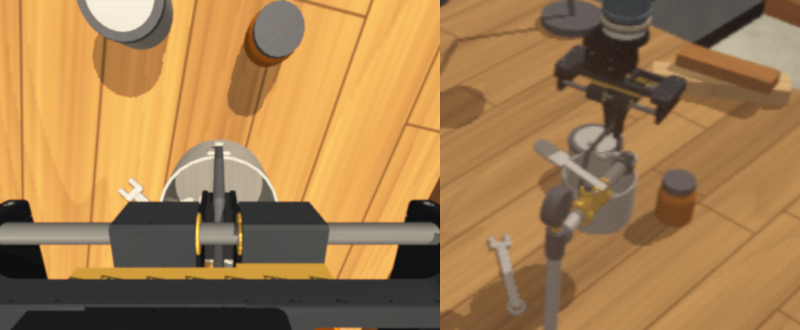

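The can sits over the seat: the wire measures u≈-0.043 with its top at 0.268. The scene crop shows the pot under the elbow, around (605,190). Next I lower it.

Emit:
send_rows --moves '[0, 0, 0, -0.6, 0, 0, 0, 0, 0, 0, -1.2, 0, 0, 0, 0, 0, 0, -1.8, 0, 0, 0, 0, 0, 0, -2.3, 0, 0, 0, 0, 0, 0, -2.6, 0, 0, 0]'

```text
time: 8.42
position: [0.5699, 0.1372, 0.2313]
tool_rot: [0.626, 0.78, -0.001, -0.001]
ft_force: [1.0, 0.1, -2.5]
grip_width: 0.0061
grip_force: 60.0
```

Emit:
send_rows --moves '[0, 0, 0, -0.1, 0, 0, 0, 0, 0, 0, -0.2, 0, 0, 0, 0, 0, 0, -0.3, 0, 0, 0, 0, 0, 0, -0.4, 0, 0, 0, 0, 0, 0, -0.4, 0, 0, 0]'

```text
time: 8.83
position: [0.5707, 0.1373, 0.2285]
tool_rot: [0.626, 0.78, 0.0, 0.0]
ft_force: [-0.4, -0.5, -1.3]
grip_width: 0.0062
grip_force: 60.0
```

Emit:
send_rows --moves '[0, 0, 0, -0.1, 0, 0, 0, 0, 0, 0, -0.2, 0, 0, 0, 0, 0, 0, -0.3, 0, 0, 0, 0, 0, 0, -0.3, 0, 0, 0]'

```text
time: 9.17
position: [0.5709, 0.1374, 0.2262]
tool_rot: [0.626, 0.78, 0.0, 0.0]
ft_force: [-1.3, 0.9, 4.1]
grip_width: 0.006
grip_force: 60.1
```

The force reads +4 N upward, so the wire has seated. Now I release it.

Emit:
send_rows --grip_force 10 --moves '[0, 0, 0, 0.1, 0, 0, 0, 0.1, 0, 0, 0.1, 0, 0, 0, 0.15, 0, 0, 0.1, 0, 0, 0, 0.25, 0, 0, 0.1, 0, 0, 0, 0.3, 0, 0, 0.1, 0, 0, 0]'

```text
time: 9.58
position: [0.5707, 0.1372, 0.2264]
tool_rot: [0.626, 0.78, -0.0, -0.0]
ft_force: [-1.3, 0.6, 0.6]
grip_width: 0.0193
grip_force: 0.0
```

Emit:
send_rows --moves '[0.3, 0, 0, 0, 0, 0, 0, 0.3, 0, 0, 0, 0, 0, 0, 0.3, 0, 0, 0, 0, 0, 0, 0.3, 0, 0, 0, 0, 0, 0, 0.3, 0, 0, 0, 0, 0, 0]'

```text
time: 10.0
position: [0.5707, 0.1373, 0.2266]
tool_rot: [0.626, 0.78, 0.0, 0.0]
ft_force: [0.8, 0.3, 0.3]
grip_width: 0.0259
grip_force: 0.0
```

Run:
```python
from h import *
s=shot("wrist"); s2=shot("scene");o=monitor.get_obs();print(o["time"],o["position"],o["ft_force"],o["grip_width"],o["grip_force"])
a=s["img"];b=s2["img"][150:270,320:450];cv2.imwrite("pics/w5.png",np.hstack([cv2.resize(a,(440,330)),cv2.resize(b,(357,330))]))
```

```text
10.1 [0.57066638 0.13728085 0.22655207] [ 0.13984708 -0.18128892 -0.62401725] 0.026195164022899245 0.0
```

View pics/w5.png

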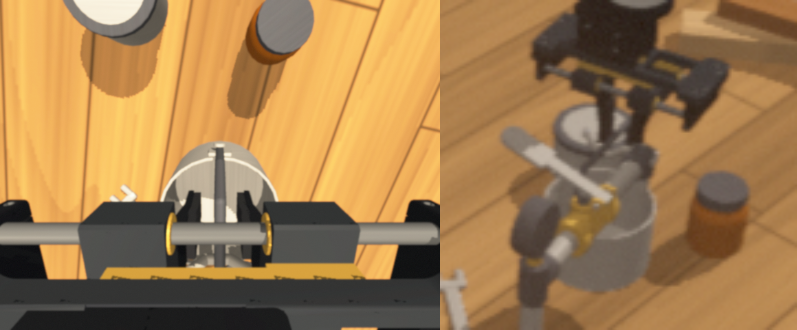

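The can hangs on the hook with its wire centred between the open fingers at (219,200). I raise the gripper straight out, then close it and move over the lever pad.

Emit:
send_rows --moves '[0.3, 0, 0, 0.7, 0, 0, 0, 0.3, 0, 0, 1.8, 0, 0, 0, 0.3, 0, 0, 3.5, 0, 0, 0, 0.3, 0, 0, 6, 0, 0, 0, 0.3, 0, 0, 9, 0, 0, 0]'

```text
time: 10.52
position: [0.5698, 0.1372, 0.3172]
tool_rot: [0.626, 0.78, -0.001, -0.001]
ft_force: [0.0, -0.1, 0.5]
grip_width: 0.026
grip_force: 0.0
```

Emit:
send_rows --moves '[0.3, 0, 0, 3, 0, 0, 0, 0.3, 0, 0, 6, 0, 0, 0, 0.3, 0, 0, 8, 0, 0, 0, 0, 0, 0, 8, 0, 0, 0, 0, 0, 0, 8, 0, 0, 0]'

```text
time: 10.93
position: [0.5711, 0.1374, 0.3989]
tool_rot: [0.626, 0.78, 0.002, 0.002]
ft_force: [-0.4, -0.2, 0.3]
grip_width: 0.0192
grip_force: 0.0
```

Run:
```python
from h import *
s=shot("wrist"); s2=shot("scene");t=shot("top");o=monitor.get_obs();g=o["position"];print(o["time"],g,o["ft_force"],o["grip_width"])
fl=np.array([.6684,-.1064]);yv=np.array([-.2188,.9758]);xv=np.array([yv[1],-yv[0]])
for n,x in(("w",s),("s",s2),("t",t)):
    P=cloud(x).reshape(-1,3);u=(P[:,:2]-fl)@xv;v=(P[:,:2]-fl)@yv;z=P[:,2];C=np.c_[u,v,z]
    q=C[(v>.07)&(v<.13)&(u<-.03)&(u>-.14)&(z>.26)&(z<.33)]
    if len(q):
        print(n,"lever n",len(q),"u",q[:,0].min(),"pad v mid",(lambda w:(w.min()+w.max())/2)(q[q[:,0]<-.07][:,1]))
        k=np.polyfit(q[:,0],q[:,2],1);print("  slope",-k[0],"z@-.081",np.polyval(k,-.081))
    r=C[(abs(u+.043)<.08)&(abs(v-.22)<.08)&(z>.145)&(z<.17)];print("  rim",len(r),r.min(0),r.max(0)) if len(r) else 0
    b=C[(abs(u+.043)<.015)&(abs(v-.22)<.07)&(z>.222)&(z<.25)&(abs(v-.224)>.008)];print("  bail",len(b),np.median(b,0),b[:,1].min(),b[:,1].max(),np.polyfit(b[:,1],b[:,2],1)[0]) if len(b)>5 else 0
a=s["img"];b=s2["img"][150:270,320:450];cv2.imwrite("pics/w6.png",np.hstack([cv2.resize(a,(440,330)),cv2.resize(b,(357,330))]))
```

```text
11.0833 [0.5697558  0.13721928 0.39515151] [-0.54739099 -0.06807777  0.39345964] 0.008691147154373243
  rim 1224 [-0.10164971  0.15258961  0.14501373] [0.01742426 0.29260427 0.16958053]
  bail 794 [-0.04193517  0.2387624   0.23629785] 0.16935677470233812 0.2795995936067402 -0.01755579194187949
s lever n 191 u -0.09538279144251251 pad v mid 0.1002986905614481
  slope 0.3145875461485336 z@-.081 0.302715175912063
  rim 186 [-0.10129514  0.16322275  0.14500752] [0.01958948 0.28016139 0.16314314]
  bail 68 [-0.03954532  0.21282063  0.23462492] 0.17076978533074302 0.27489746975575713 -0.006628216360807649
t lever n 277 u -0.09550179293850869 pad v mid 0.10051117221413663
  slope 0.29835905554534964 z@-.081 0.30326356607483734
  rim 215 [-0.10212082  0.15061496  0.14505763] [0.01390834 0.28121785 0.16975513]
  bail 97 [-0.04167493  0.19717875  0.23568244] 0.16443427676128233 0.24545356834098106 0.045712969594048095
```

View pics/w6.png

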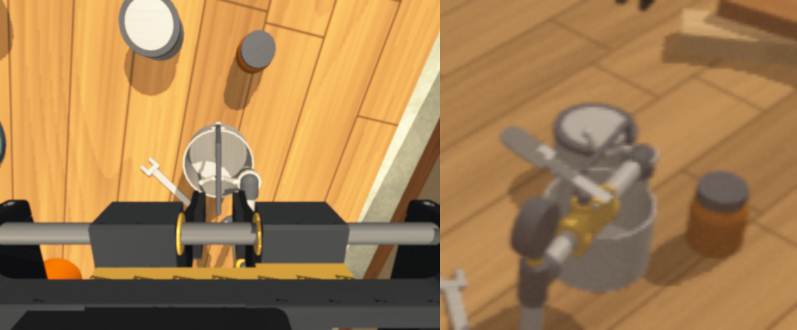

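The can hangs freely, upright and centred: its rim is centred at u≈-0.042 and the bail is level. The lever at (560,165) in the scene crop has its tip at u=-0.0955. So the pad point is at about u=-0.067 at rest and -0.070 when level. I move over the pad and push gently.

Emit:
send_rows --moves '[0, 0, -2.5, 0, 0, 0, 0, 0, 0.1, -6.5, 0, 0, 0, 0, 0, 0.2, -10.5, 0, 0, 0, 0, 0, 0.3, -14, 0, 0, 0, 0, 0, 0.3, -16.2, 0, 0, 0, 0]'

```text
time: 11.5
position: [0.573, -0.0279, 0.3946]
tool_rot: [0.626, 0.779, -0.001, -0.001]
ft_force: [0.2, -0.6, -0.5]
grip_width: 0.0008
grip_force: 0.0
```

Emit:
send_rows --moves '[0, 0, 0, -1.5, 0, 0, 0, 0, 0, 0, -3.5, 0, 0, 0, 0, 0, 0, -5.5, 0, 0, 0, 0, 0, 0, -6.5, 0, 0, 0, 0, 0, 0, -7, 0, 0, 0]'

```text
time: 11.92
position: [0.5721, -0.0245, 0.3234]
tool_rot: [0.626, 0.78, -0.001, -0.003]
ft_force: [0.2, -0.4, -0.2]
grip_width: 0.0008
grip_force: 0.0
```

Emit:
send_rows --moves '[0, 0, 0, -0.4, 0, 0, 0, 0, 0, 0, -0.8, 0, 0, 0, 0, 0, 0, -1.2, 0, 0, 0, 0, 0, 0, -1.6, 0, 0, 0, 0, 0, 0, -2, 0, 0, 0]'

```text
time: 12.33
position: [0.574, -0.0248, 0.3076]
tool_rot: [0.625, 0.78, 0.0, 0.001]
ft_force: [-1.6, -0.3, 4.3]
grip_width: 0.0007
grip_force: 2.0
```

```bash
cat > chk.py <<'E'
from h import *
s2=shot("scene");t=shot("top");o=monitor.get_obs();g=o["position"];print(o["time"],g,o["ft_force"],o["grip_width"])
fl=np.array([.6684,-.1064]);yv=np.array([-.2188,.9758]);xv=np.array([yv[1],-yv[0]])
print("tool uv",(g[:2]-fl)@xv,(g[:2]-fl)@yv,R.from_quat(o["tool_rot"]).as_matrix()[:,2].round(4))
for n,x in(("s",s2),("t",t)):
    P=cloud(x).reshape(-1,3);u=(P[:,:2]-fl)@xv;v=(P[:,:2]-fl)@yv;z=P[:,2];C=np.c_[u,v,z]
    q=C[(v>.075)&(v<.125)&(u<-.02)&(u>-.14)&(z>.25)&(z<.32)]
    for a in np.arange(-.105,-.02,.01):
        w=q[abs(q[:,0]-a)<.005]
        if len(w):print(n,a.round(3),len(w),np.percentile(w[:,2],[10,50,90]).round(4))
    r=C[(abs(u+.043)<.08)&(abs(v-.22)<.08)&(z>.145)&(z<.17)];print("  rim",len(r),r.min(0),r.max(0))
cv2.imwrite("pics/f.png",cv2.resize(s2["img"][130:270,310:460],None,fx=4,fy=4,interpolation=cv2.INTER_CUBIC))
E
python3 chk.py
```

```text
12.4333 [ 0.57386848 -0.02485696  0.30681061] [-0.24143324 -0.63278693  5.35695507] 0.0003209576449276685
tool uv -0.07440223494682162 0.10025319894279952 [ 9.e-04 -5.e-04 -1.e+00]
s -0.095 9 [0.2918 0.2967 0.2985]
s -0.085 20 [0.2924 0.2958 0.3132]
s -0.075 41 [0.2909 0.3035 0.3174]
s -0.065 68 [0.2881 0.299  0.316 ]
s -0.055 31 [0.2846 0.2876 0.2902]
s -0.045 28 [0.2822 0.2853 0.2873]
s -0.035 20 [0.2793 0.2831 0.2847]
s -0.025 20 [0.2777 0.2806 0.2837]
  rim 185 [-0.10173952  0.16546036  0.14516163] [0.01927707 0.27731971 0.16363708]
  rim 120 [-0.06644579  0.1644711   0.14502147] [0.01442868 0.28854831 0.16871783]
```

Emit:
send_rows --moves '[0, 0, 0, -0.3, 0, 0, 0, 0, 0, 0, -0.6, 0, 0, 0, 0, 0, 0, -0.9, 0, 0, 0, 0, 0, 0, -1.2, 0, 0, 0, 0, 0, 0, -1.5, 0, 0, 0]'

```text
time: 12.85
position: [0.573, -0.025, 0.2916]
tool_rot: [0.626, 0.78, -0.001, -0.0]
ft_force: [-3.4, -2.2, 6.1]
grip_width: 0.0009
grip_force: 2.8
```

Emit:
send_rows --moves '[0, 0, 0, -0.2, 0, 0, 0, 0, 0, 0, -0.4, 0, 0, 0, 0, 0, 0, -0.5, 0, 0, 0, 0, 0, 0, -0.5, 0, 0, 0, 0, 0, 0, -0.5, 0, 0, 0]'

```text
time: 13.27
position: [0.5727, -0.0251, 0.2867]
tool_rot: [0.626, 0.78, -0.001, -0.001]
ft_force: [-2.8, -1.5, 5.8]
grip_width: 0.0005
grip_force: 3.1
```

```bash
python3 chk.py
```

```text
13.3667 [ 0.57272134 -0.02504871  0.28676309] [-4.23211383 -0.2081255   6.91859154] 0.0003612957600894995
tool uv -0.07556357514863439 0.10031707672370299 [-2.1e-03 -8.0e-04 -1.0e+00]
s -0.095 13 [0.2682 0.271  0.2731]
s -0.085 44 [0.2704 0.2961 0.3147]
s -0.075 52 [0.272  0.2902 0.3157]
s -0.065 97 [0.2718 0.2887 0.3142]
s -0.055 29 [0.2687 0.272  0.2737]
s -0.045 22 [0.2686 0.2722 0.2734]
s -0.035 16 [0.2708 0.2721 0.2738]
s -0.025 20 [0.2682 0.2722 0.2743]
  rim 182 [-0.10118507  0.1643369   0.14500517] [0.01934548 0.27930227 0.16227859]
  rim 110 [-0.07268562  0.16451719  0.14517025] [0.01341476 0.28789245 0.16946116]
```

View pics/f.png

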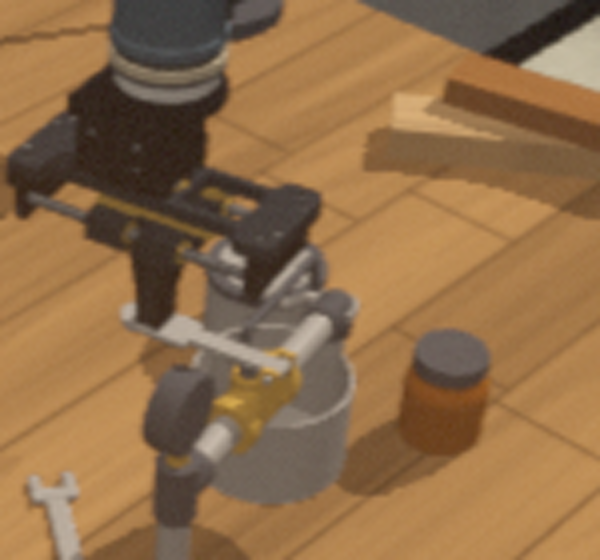

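The lever is level (0.272 m all along) with 7 N on it, and the can hangs freely at (275,410). I hold it briefly, then hand in.

Emit:
send_rows --moves '[0, 0, 0, 0, 0, 0, 0, 0, 0, 0, 0, 0, 0, 0, 0, 0, 0, 0, 0, 0, 0, 0, 0, 0, 0, 0, 0, 0, 0, 0, 0, 0, 0, 0, 0]'

```text
time: 13.78
position: [0.5727, -0.0251, 0.2868]
tool_rot: [0.626, 0.78, -0.001, -0.001]
ft_force: [-3.6, -1.7, 6.5]
grip_width: 0.0006
grip_force: 3.1
```

```bash
python3 -c "
from h import *
print(monitor.get_obs()['position'],workorder.hand_in())"
```

```text
the job is handed in; nothing more can be done
[ 0.57270541 -0.02505177  0.28678589] None
```

The job is handed in at about 14 s: the catch can hangs free and upright on the hook, and the arm is still holding the drain lever level at half way; hand-in returned no verdict.

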